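# Stamp a jar tag

### The job

Take the wooden-handled stamp off its black storage base and print the top tag of the pile of oblong tags: press it down slowly, squarely and firmly in the middle of the tag, straight with the tag's long edges, hold it still for about a second without crushing the soft die, and lift it straight up, well clear, without smearing. Then put the stamp back fully home on its base and let go, letting the die press on nothing else on the way and leaving the other things where they are.

Things in the scene. Friction and masses are not known exactly. Their poses are not given: they have to be found in the camera images.
- stamp: pre-inked stamp, 150 g, upright on its base. Grey mount 68 x 48 x 12 mm (x, y, z), black neck 50 x 30 mm up to z = 18 mm, then a wooden grip block 40 (x) x 24 (y) mm up to z = 54 mm with a rounded top to 66 mm: take it across the 24 mm with 50 N or more. Origin: centre of the mount's underside, z up. Below it hangs the soft die, 46 x 26 mm, to z = -5.5 mm. Either way round is alike
- die_a: the +x +y quarter of the stamp's soft die, face 22 x 12 mm, 5.5 mm below its origin (level with the mount's underside). It yields 1 mm per 2 N on it (whole die: 1 mm per 8 N), 3.5 mm at most. It prints when pressed with 2.5 to 5 N (whole die 10 to 20 N, aim for 15 N); over 6.5 N crushes it
- die_b: the +x -y quarter of the stamp's soft die, face 22 x 12 mm, 5.5 mm below its origin (level with the mount's underside). It yields 1 mm per 2 N on it (whole die: 1 mm per 8 N), 3.5 mm at most. It prints when pressed with 2.5 to 5 N (whole die 10 to 20 N, aim for 15 N); over 6.5 N crushes it
- die_c: the -x +y quarter of the stamp's soft die, face 22 x 12 mm, 5.5 mm below its origin (level with the mount's underside). It yields 1 mm per 2 N on it (whole die: 1 mm per 8 N), 3.5 mm at most. It prints when pressed with 2.5 to 5 N (whole die 10 to 20 N, aim for 15 N); over 6.5 N crushes it
- die_d: the -x -y quarter of the stamp's soft die, face 22 x 12 mm, 5.5 mm below its origin (level with the mount's underside). It yields 1 mm per 2 N on it (whole die: 1 mm per 8 N), 3.5 mm at most. It prints when pressed with 2.5 to 5 N (whole die 10 to 20 N, aim for 15 N); over 6.5 N crushes it
- stamp_base: black storage base, fixed, 78 x 58 x 12 mm, with a recess 54 x 34 mm, 8 mm deep, for the die. Origin: centre of its underside, x along its length. Home means: the mount flat on the base's rim, stamp origin 12 mm above the base's origin, the die hanging free in the recess (4 mm of play all round), long sides parallel, either way round
- tag_tray: low aluminium tray, fixed, 104 x 74 mm, rim 6 mm high, with a pile of oblong kraft tags 90 x 60 mm centred in it and parallel with it. Origin: centre of the tray's underside, x along the tags' long edges. The top tag lies 8 to 30 mm above the origin, by how many are left; this is not measured, find it by touch. The pile is hard and does not shift
- jar: bystander: empty open glass storage jar, 100 mm wide, 170 mm high; origin under its centre
- clip_box: bystander: red container with a clip-down lid, 138 x 208 x 114 mm (x, y, z); origin under its centre
- scoop_holder: bystander: chrome bell-shaped scoop holder, 112 mm wide at the mouth, 115 mm high; origin under its centre
- scoop: bystander: lime plastic scoop lying flat, 62 mm wide, from 124 mm behind to 83 mm ahead of its origin along x, 45 mm high
- knob_stamp: bystander: another stamp, round, 46 mm wide with a turned knob, 72 mm high; origin under its centre
- round_tags: bystander: square tray 70 x 70 mm with a pile of round tags, 18 mm high; origin under its centre
- pen_pot: bystander: dark steel pot with pens, 68 mm wide, 165 mm high with the pens; origin under its centre
Things that resemble listed ones, but are neither listed nor needed, are in the scene too. Several things look just like the tag_tray: the one meant starts farthest to the robot's left. Leave any blue look-alike of the stamp alone.

How it is judged:
By the outcome, as a careful person would: the job done as asked, in the order asked, and still so for the second after the job is handed in, with the robot touching nothing.
It also fails if it takes over 67 s, if anything falls off the work surface, if the arm or the gripper's body presses on something with over 40 N, if the wrist force passes 120 N, or if a joint passes its speed limit or range.

### The arm

A 6-joint arm with a two-finger parallel gripper is mounted at the origin on the work surface. World frame = base frame: x ahead of the robot, y to its left, z up, the work surface at z = 0. Lengths are in m, angles in degrees, forces in N, time in s.
With the tool pointing down it reaches from about 0.275 to 0.875 m from the base axis. Payload 12.5 kg.
Tool frame: the origin (TCP) lies between the finger pads; the fingertips stand 14 mm ahead of it and the grasp point (between the pads) lies 5 mm behind it; z points along the fingers, y is the line along which they close (so a half turn about z gives the same grasp; the last joint's range is limited). The gripper opens to 85 mm and grips with 20 to 120 N. Pads are 22 mm wide; open, the fingers measure 114 mm over their backs; the gripper's body (76 mm by 85 mm) begins 54 mm behind the grasp point. The pads swing forward as they close: fully open they stand 13 mm farther back than shut.
Start: joints at [-68.274, 20.094, 94.641, -0, 65.266, -4.847], TCP at [0.246, -0.492, 0.245] pointing down, gripper open.
Joint ranges: [-157.81, 157.81], [-45, 120.19], [0.68, 151.7], [-89.99, 269.99], [4.06, 180], [-164.3, 164.3]. Speed limits (degrees/s): [127.2, 127.2, 159.86, 180, 180, 180].

### API

Orientations are given as [roll, pitch, yaw] about the fixed x, y, z axes, in that order (R = Rz(yaw) Ry(pitch) Rx(roll)).
In Python, from station import env, solve_ik, vision, workorder, nets gives the robot as it stands. Calls block until the motion is done:
- env.move_pose(position, orientation): joint-space move of the TCP to a pose.
- env.servo_line(position, vel=0.15, frame=None): straight line of the TCP; frame=None keeps the orientation; vel is the mean speed in m/s.
- env.goto_joints(angles): joint-space move.
- env.grip(opening, force=None): opening from 0.0 (shut) to 1.0 (fully open); force is the grip in N (None keeps the last); returns when the fingers have stopped.
- env.wait(seconds).
- solve_ik(position, orientation): joint angles nearest the present ones, or None.
- env.get_state(): the state.
- vision.get_image(name): name is "scene" or "top" or "wrist"; returns the picture (400x640x3 uint8, red, green, blue); there is no depth.
- vision.camera_model(name): a dict with "fx", "fy", "cx", "cy" (pixels), "extrinsics" (4x4, takes a point from world to camera coordinates). Camera axes: x right, y up, looking along -z (the intrinsics and any distortion apply to the point x, -y, -z); pixel columns grow to the right and rows downward; lengths in m; the calibration is good to about 2 mm. A picture is of the moment at which its call begins: read the wrist's pose just before it. camera_model takes no time and is no camera call; for the wrist camera it gives the pose at the moment of the call.
A pose or a line that the arm cannot do raises env.Unreachable and nothing moves.
- workorder.hand_in(): hands the job in; it is judged then, once.
Trained networks look in the newest picture that a camera, given by its name, has taken for a name from the list of things; names that differ only in an ending like _2 or _b are one class to them, and where a whole thing is asked for, a point or a joint stands for the part that bears it (a point fixed in the world has none). Each returns a list of dicts, best first, with "confidence" (0 to 1); they miss things now and then, are a little off and sometimes report something else, mostly with a low value. They report only what shows in the picture. A call takes as long as a camera call. They do not tell look-alikes from the thing itself.
- nets.recognise(camera, query): "extent" ([left, top, right, bottom] in pixels, round what is visible of it).
- nets.regions_of(camera, query): "pixels" (400x640 bool, what is visible of it) and "extent" ([left, top, right, bottom] in pixels, round what is visible of it).
- nets.place_of(camera, query): "xy" ([column, row] in pixels: a listed point, or the origin of a listed thing).
The state is a dict: "time": time; "joints": joint angles; "qvel": joint speeds; "effort": joint torques, N m; "ee_pos": TCP position; "tool_rot": TCP orientation; "wrist_force": force on the tool from outside, world axes, zero at the start; "ft_torque": the same for the moment, N m; "opening": opening from 0.0 (shut) to 1.0 (fully open); "grip_force": force on a finger pad.
Only numpy, scipy, OpenCV 4.12 (cv2) and the standard library are available. Lean on these libraries where they do the work, as an engineer would, in place of code of your own. Each camera call takes 0.05 s, during which the arm holds its last target. There are 200 camera calls.

## Working session

There is one attempt and no reset: what is moved stays moved. The work goes in short steps, each a Python script; the robot and the scene stay as the last script left them, time stands still between calls to the robot, and variables do not carry over. Pictures are saved under pics/ and viewed, at most 10 in all, crops included, and the job is handed in when it is done.

```bash
mkdir -p pics; ls
python3 - <<'E'
from station import env, solve_ik, vision, workorder, nets
import cv2, numpy as np
s=env.get_state(); print(s)
for c in ("top","scene"):
    im=vision.get_image(c); cv2.imwrite(f"pics/{c}1.png",im[:,:,::-1])
    m=vision.camera_model(c); print(c,{k:(np.round(v,4).tolist() if not isinstance(v,str) else v) for k,v in m.items()})
    for q in ("stamp","stamp_base","tag_tray"):
        print(q,[(np.round(d["xy"],1).tolist(),round(d["confidence"],2)) for d in nets.place_of(c,q)], [(np.round(d["extent"]).tolist(),round(d["confidence"],2)) for d in nets.recognise(c,q)])
E
```

```text
pics
{'time': 0.0, 'joints': array([-6.82725612e+01,  2.01235779e+01,  9.46776451e+01, -4.27634504e-04,
        6.52660826e+01, -4.84580449e+00]), 'qvel': array([-0.1112025 , -0.11705241, -0.00935118, -0.0692507 ,  0.00037914,
        0.00944584]), 'effort': array([-5.37058768e-04, -5.06104052e+01, -2.91408670e+01, -1.21145554e-04,
        4.51909131e-03, -2.42857851e-06]), 'ee_pos': array([ 0.24595161, -0.49158256,  0.24476107]), 'tool_rot': array([-1.79932902e+02, -5.29878822e-03,  2.65734194e+01]), 'wrist_force': array([-0.86226562, -0.4235239 , -0.78417816]), 'ft_torque': array([0.01217121, 0.00591227, 0.04915046]), 'grip_force': 0.0, 'opening': 0.9993775987399676}
top {'fx': 462.9981, 'fy': 462.9981, 'cx': 316.4865, 'cy': 197.7852, 'extrinsics': [[0.0114, -0.9998, -0.0146, -0.0117], [0.9915, 0.0094, 0.1294, -0.547], [-0.1293, -0.0159, 0.9915, -0.991], [0.0, 0.0, 0.0, 1.0]]}
stamp [([201.3, 240.5], 0.76), ([252.1, 242.9], 0.65)] [([183.0, 227.0, 219.0, 256.0], 0.78), ([235.0, 225.0, 264.0, 259.0], 0.66)]
stamp_base [([251.6, 244.9], 0.57)] [([254.0, 235.0, 269.0, 262.0], 0.59)]
tag_tray [([420.6, 304.9], 0.86), ([362.3, 236.2], 0.69), ([431.8, 225.1], 0.64)] [([409.0, 204.0, 452.0, 258.0], 0.94), ([339.0, 213.0, 388.0, 266.0], 0.92), ([396.0, 276.0, 443.0, 335.0], 0.58)]
scene {'fx': 394.6463, 'fy': 394.6463, 'cx': 318.3787, 'cy': 194.9371, 'extrinsics': [[0.2352, 0.9718, 0.0185, -0.1407], [-0.6447, 0.1417, 0.7511, 0.317], [0.7273, -0.1886, 0.6599, -1.5886], [0.0, 0.0, 0.0, 1.0]]}
stamp [([383.2, 174.2], 0.84), ([348.8, 179.5], 0.58)] [([341.0, 158.0, 358.0, 184.0], 0.84), ([373.0, 156.0, 398.0, 182.0], 0.61)]
stamp_base [([274.8, 189.3], 0.66), ([352.6, 180.5], 0.48)] [([338.0, 170.0, 358.0, 191.0], 0.56)]
tag_tray [([223.5, 204.7], 0.7), ([270.4, 190.5], 0.64), ([231.0, 169.8], 0.58)] [([207.0, 192.0, 243.0, 219.0], 0.94), ([214.0, 161.0, 245.0, 181.0], 0.79), ([258.0, 180.0, 289.0, 205.0], 0.6)]
```

Run:
```python
import cv2
im=cv2.imread("pics/top1.png"); c=im[150:380,140:480]; cv2.imwrite("pics/top1c.png",cv2.resize(c,None,fx=2.35,fy=2.35,interpolation=cv2.INTER_CUBIC))
```

```text
(no output)
```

View pics/top1c.png

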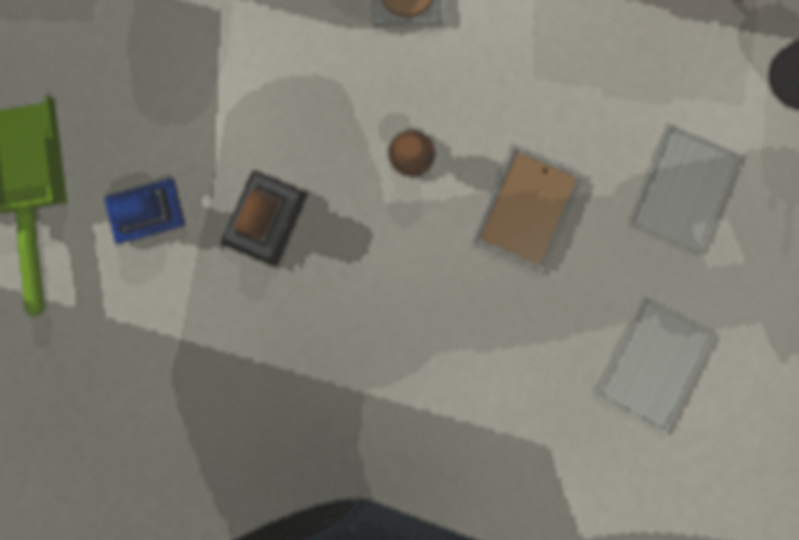

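View pics/scene1.png

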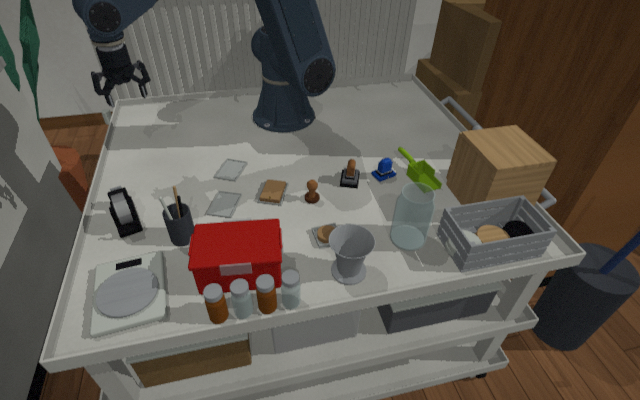

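The brown tag pile (full-picture px ~362,238) lies farthest to the robot's left of the three trays, and the two others look empty. The real stamp, on its black base, is at ~(252,243). The blue one at ~(201,240) is the look-alike. The long axes of both base and tray are at a yaw of about -22.5°. Next I'll look from close with the wrist camera.

```bash
cat > h.py <<'E'
from station import env, solve_ik, vision, workorder, nets
import cv2, numpy as np
def ray(m,uv,z):
    E=np.array(m["extrinsics"]); R=E[:3,:3]; c=-R.T@E[:3,3]
    d=R.T@np.array([(uv[0]-m["cx"])/m["fx"],-(uv[1]-m["cy"])/m["fy"],-1.])
    return c+d*(z-c[2])/d[2]
def proj(m,P):
    E=np.array(m["extrinsics"]); p=np.atleast_2d(P)@E[:3,:3].T+E[:3,3]
    return np.c_[m["cx"]+m["fx"]*p[:,0]/-p[:,2], m["cy"]-m["fy"]*p[:,1]/-p[:,2]]
E
python3 - <<'E'
from h import *
from scipy.spatial.transform import Rotation as Ro
m=vision.camera_model("top"); s=ray(m,(252,243),.012); t=ray(m,(362.3,237.5),.01); print(m.keys(),"stamp",s,"tray",t)
w=vision.camera_model("wrist"); st=env.get_state()
E=np.array(w["extrinsics"]); c=-E[:3,:3].T@E[:3,3]; T=Ro.from_euler("xyz",st["tool_rot"],degrees=True).as_matrix()
off=T.T@(c-st["ee_pos"]); ax=T.T@(-E[2,:3]); print("cam in tool",off,"look axis",ax,w["fx"],w["cx"],w["cy"])
for P,n in((t,"t"),(s,"s")):
    for yaw in (-22.5,157.5):
        print(n,yaw,solve_ik([P[0],P[1],.3],[180,0,yaw]))
E
```

```text
dict_keys(['fx', 'fy', 'cx', 'cy', 'extrinsics']) stamp [0.44644121 0.13793099 0.012     ] tray [ 0.46149113 -0.10943214  0.01      ]
cam in tool [ 7.28277599e-02 -1.27499296e-04 -1.29877362e-01] look axis [-2.84051818e-01 -5.75762715e-04  9.58808757e-01] 305.0138471088038 319.771908939082 200.71638973809044
t -22.5 [-1.89664119e+01  8.87008026e+00  1.01316049e+02 -2.54444375e-14
  6.98138708e+01  9.35335881e+01]
t 157.5 [-18.9664119    8.87008026 101.31604893   0.          69.81387081
 -86.4664119 ]
s -22.5 [ 1.14575998e+01  8.08668446e+00  1.02241348e+02 -2.54444375e-14
  6.96719672e+01  1.23957600e+02]
s 157.5 [ 11.45759976   8.08668446 102.24134831   0.          69.67196723
 -56.04240024]
```

Run:
```python
from h import *
import pickle
D={}
for n,P,q in (("tray",[.4615,-.1094,.20],("tag_tray",)),("stamp",[.4464,.138,.20],("stamp","stamp_base"))):
    env.move_pose(P,[180,0,157.5]); env.wait(.3)
    m=vision.camera_model("wrist"); im=vision.get_image("wrist"); cv2.imwrite(f"pics/w_{n}.png",im[:,:,::-1])
    D[n]=dict(m=m,q={k:(nets.regions_of("wrist",k),nets.place_of("wrist",k)) for k in q})
    for k in q:
        print(k,[(d["extent"],round(d["confidence"],2)) for d in D[n]["q"][k][0]],[(d["xy"],ray(m,d["xy"],.0),round(d["confidence"],2)) for d in D[n]["q"][k][1]])
pickle.dump(D,open("d.pkl","wb")); s=env.get_state(); print(s["time"],s["ee_pos"],s["tool_rot"])
a=cv2.imread("pics/w_tray.png"); b=cv2.imread("pics/w_stamp.png"); cv2.imwrite("pics/w_both.png",np.hstack([a[100:400,120:520],b[100:400,120:520]]))
```

```text
tag_tray [([163.5, 202.2, 240.7, 289.2], 0.86), ([107.0, 31.5, 190.8, 150.8], 0.82), ([277.0, 128.4, 353.8, 224.9], 0.58), ([523.8, 30.2, 630.6, 111.4], 0.22)] [([153.7, 94.2], array([ 0.31539675, -0.23213078,  0.        ]), 0.86), ([203.5, 245.5], array([ 4.83602809e-01, -2.66906530e-01,  5.55111512e-17]), 0.81), ([513.0, 364.1], array([0.79656268, 0.03238544, 0.        ]), 0.64)]
stamp [([298.4, 148.3, 351.3, 222.2], 0.74), ([86.6, 224.3, 163.4, 296.2], 0.6), ([385.3, 101.7, 472.8, 178.2], 0.56)] [([320.5, 184.7], array([0.4537931, 0.1358215, 0.       ]), 0.58), ([424.9, 139.2], array([0.45062628, 0.25752208, 0.        ]), 0.57)]
stamp_base [([294.6, 139.7, 350.2, 216.7], 0.94)] [([322.8, 183.7], array([0.4537229 , 0.13861529, 0.        ]), 0.72)]
4.3 [0.44645616 0.13787744 0.20002045] [1.79999405e+02 1.74449574e-03 1.57488392e+02]
```

View pics/w_both.png

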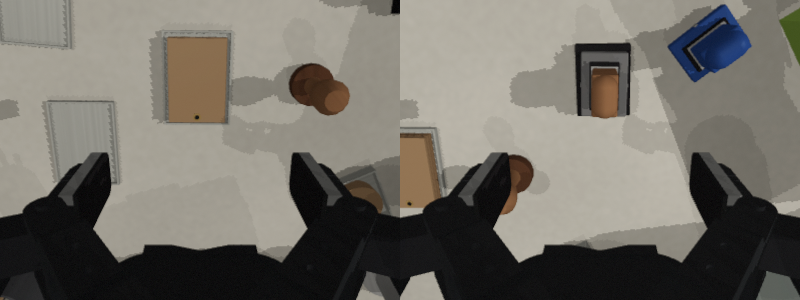

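```bash
cat > fit.py <<'E'
from h import *
from scipy.optimize import least_squares
def rect(x,y,yaw,L,W,z):
    c,s=np.cos(np.radians(yaw)),np.sin(np.radians(yaw)); q=np.array([[1,1],[1,-1],[-1,-1],[-1,1]])*[L/2,W/2]
    return np.c_[q@np.array([[c,s],[-s,c]])+[x,y],np.full(4,z)]
def hullmask(im,cond,roi):   # largest blob within roi, hull at 4x
    l,t,r,b=roi; c=cv2.resize(im[t:b,l:r],None,fx=4,fy=4,interpolation=cv2.INTER_CUBIC)
    k=cv2.morphologyEx(cond(c).astype(np.uint8),cv2.MORPH_OPEN,np.ones((5,5)))
    cs=max(cv2.findContours(k,cv2.RETR_EXTERNAL,cv2.CHAIN_APPROX_NONE)[0],key=cv2.contourArea)
    h=cv2.convexHull(cs)[:,0].astype(float); return (h+.5)/4-.5+[l,t]
def boxcorners(h):
    return cv2.boxPoints(cv2.minAreaRect(h.astype(np.float32)))
def fitrect(m,corn,p0,L,W,z=None):
    def f(p):
        P=proj(m,rect(p[0],p[1],p[2],L,W,z if z is not None else p[3])); 
        d=np.linalg.norm(P[:,None]-corn[None],axis=2).argmin(1); return (P-corn[d]).ravel()
    r=least_squares(f,p0,x_scale=[.01,.01,1]+([.01] if z is None else []),diff_step=1e-6); return r.x,np.sqrt(np.mean(r.fun**2))
def overlay(im,m,rects,roi,k=5):
    l,t,r,b=roi; c=cv2.resize(im[t:b,l:r],None,fx=k,fy=k,interpolation=cv2.INTER_CUBIC)
    for R,col in rects: cv2.polylines(c,[np.round((proj(m,R)-[l,t]+.5)*k).astype(int)],True,col,1)
    return c
E
python3 - <<'E'
from fit import *
import pickle
D=pickle.load(open("d.pkl","rb"))
a=cv2.imread("pics/w_tray.png"); b=cv2.imread("pics/w_stamp.png"); mt=D["tray"]["m"]; ms=D["stamp"]["m"]
def brown(c): h=cv2.cvtColor(c,cv2.COLOR_BGR2HSV); return (h[...,1]>70)&(h[...,2]>90)
ct=boxcorners(hullmask(a,brown,(270,120,360,230)))
p,e=fitrect(mt,ct,[.46,-.11,-22.5,.02],.09,.06); print("tag",p,e)
for z in(.008,.014,.02): print(z,fitrect(mt,ct,[.46,-.11,-22.5],.09,.06,z))
cb=boxcorners(hullmask(b,lambda c:c.max(2)<60,(285,130,360,225)))
q,eb=fitrect(ms,cb,[.45,.138,-22.5],.078,.058,.012); print("base",q,eb)
ra=[(rect(*p[:3],.09,.06,p[3]),(0,0,255)),(rect(*p[:3],.104,.074,.006),(0,255,0))]
rb=[(rect(*q,.078,.058,.012),(0,0,255)),(rect(*q,.068,.048,.024),(0,255,0)),(rect(*q,.04,.024,.066),(255,0,0))]
cv2.imwrite("pics/ov1.png",np.hstack([overlay(a,mt,ra,(278,122,358,232)),overlay(b,ms,rb,(282,125,362,235))]))
E
```

```text
tag [  0.45793465  -0.11130095 -23.09142055   0.02547693] 1.0478944779790906
0.008 (array([  0.46113976,  -0.11282654, -23.08852648]), np.float64(2.2542862202216503))
0.014 (array([  0.46003551,  -0.11230115, -23.08949085]), np.float64(1.697452622180655))
0.02 (array([  0.45893528,  -0.11177745, -23.09048697]), np.float64(1.2328519534579037))
base [  0.44751187   0.14145415 -21.31782668] 0.7295045410201801
```

View pics/ov1.png

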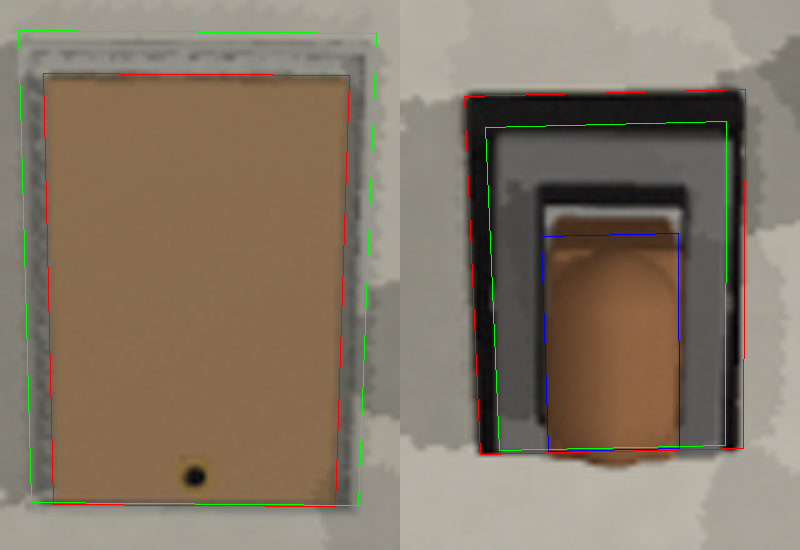

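The left panel shows the tag and tray, and the right one the stamp and base. The overlays sit within ~2 px of the edges, because a min-area rectangle can't match a trapezoid. I'll refit with dense contour points.

```bash
cat >> fit.py <<'E'
def contour(im,cond,roi,hull=True,k=4):
    l,t,r,b=roi; c=cv2.resize(im[t:b,l:r],None,fx=k,fy=k,interpolation=cv2.INTER_CUBIC)
    M=cv2.morphologyEx(cond(c).astype(np.uint8),cv2.MORPH_OPEN,np.ones((7,7)))
    M=cv2.morphologyEx(M,cv2.MORPH_CLOSE,np.ones((9,9)))
    cs=max(cv2.findContours(M,cv2.RETR_EXTERNAL,cv2.CHAIN_APPROX_NONE)[0],key=cv2.contourArea)
    if hull:
        K=np.zeros_like(M); cv2.fillConvexPoly(K,cv2.convexHull(cs),1); cs=cv2.findContours(K,cv2.RETR_EXTERNAL,cv2.CHAIN_APPROX_NONE)[0][0]
    return (cs[:,0].astype(float)+.5)/k-.5+[l,t]
def fitc(m,pts,p0,L,W,z=None,zlo=None):
    def f(p):
        zz=z if z is not None else p[3]; R=rect(p[0],p[1],p[2],L,W,zz); P=proj(m,R)
        if zlo is not None: P=np.r_[P,proj(m,R*[1,1,0]+[0,0,zlo])]
        P=cv2.convexHull((P).astype(np.float32))
        return [cv2.pointPolygonTest(P,(float(a),float(b)),True) for a,b in pts]
    r=least_squares(f,p0,x_scale=[.01,.01,3]+([.01] if z is None else []),diff_step=1e-3,loss="soft_l1",f_scale=.4); return r.x,np.median(np.abs(r.fun))
def brown(c): h=cv2.cvtColor(c,cv2.COLOR_BGR2HSV); return (h[...,1]>70)&(h[...,2]>100)
def black(c): return c.max(2)<60
def grey(c): return (c.max(2)>=50)&(c.max(2)<125)&(c.max(2).astype(int)-c.min(2)<25)
E
python3 - <<'E'
from fit import *
import pickle
D=pickle.load(open("d.pkl","rb"))
a=cv2.imread("pics/w_tray.png"); b=cv2.imread("pics/w_stamp.png"); mt=D["tray"]["m"]; ms=D["stamp"]["m"]
ct=contour(a,brown,(270,120,360,230))
p,e=fitc(mt,ct,[.459,-.111,-22.5,.02],.09,.06); print("tag",p,e)
for z in(.008,.014,.02): print(z,fitc(mt,ct,[.46,-.11,-22.5],.09,.06,z))
cb=contour(b,black,(285,130,360,225))
q,eb=fitc(ms,cb,[.45,.138,-22.5],.078,.058,.012,0); print("base",q,eb)
cg=contour(b,lambda c:grey(c),(298,148,349,216),k=4)
g,eg=fitc(ms,cg,list(q),.068,.048,.024); print("mount",g,eg)
ra=[(rect(*p[:3],.09,.06,p[3]),(0,0,255)),(rect(*p[:3],.104,.074,.006),(0,255,0))]
rb=[(rect(*q,.078,.058,.012),(0,0,255)),(rect(*g,.068,.048,.024),(0,255,0)),(rect(*g,.04,.024,.066),(255,0,0))]
cv2.imwrite("pics/ov2.png",np.hstack([overlay(a,mt,ra,(278,122,358,232)),overlay(b,ms,rb,(282,125,362,235))]))
E
```

```text
tag [ 4.58602953e-01 -1.11516863e-01 -2.30947361e+01  2.22542246e-02] 0.06976714135434903
0.008 (array([  0.46026266,  -0.11233552, -23.10950245]), np.float64(1.3482498967097338))
0.014 (array([  0.45973584,  -0.11206483, -23.09183186]), np.float64(0.8147847504488887))
0.02 (array([  0.45900678,  -0.11170743, -23.09175706]), np.float64(0.2661317004623673))
base [  0.44839976   0.14059073 -22.0011117 ] 0.3716793055256241
mount [  0.44943377   0.14148069 -23.24276538] 0.21690663446791683
```

View pics/ov2.png

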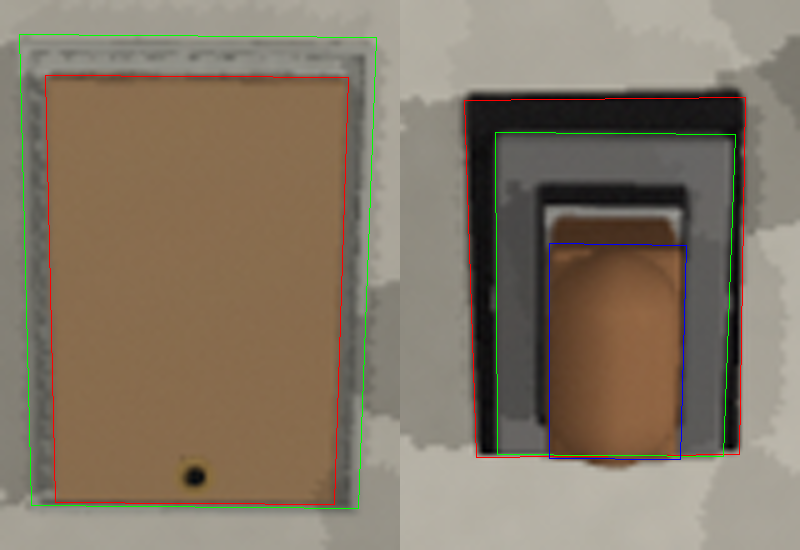

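Run:
```python
from fit import *
import pickle
x,y,yaw=.4490,.1410,157.4
env.grip(.7); env.move_pose([x,y,.13],[180,0,yaw])
env.servo_line([x,y,.050],vel=.06); s=env.get_state(); print(s["ee_pos"],s["tool_rot"],s["wrist_force"])
env.grip(0.,90); env.wait(.3); s=env.get_state(); print("grip",s["opening"],s["grip_force"],s["wrist_force"],s["ft_torque"])
env.servo_line([x,y,.056],vel=.02); env.servo_line([x,y,.16],vel=.08)
env.servo_line([x+.0,y-.09,.16],vel=.15); env.wait(.3)
s=env.get_state(); print("up",s["time"],s["opening"],s["grip_force"],s["wrist_force"],s["ee_pos"])
m=vision.camera_model("wrist"); im=vision.get_image("wrist"); cv2.imwrite("pics/held.png",im[:,:,::-1]); pickle.dump((m,s),open("held.pkl","wb"))
cv2.imwrite("pics/held2.png",cv2.resize(im[80:360,160:480,::-1],None,fx=2,fy=2))
```

```text
[0.4492085  0.1410495  0.05030496] [1.79979886e+02 2.88247129e-02 1.57399763e+02] [-0.10352332  1.38141479 -0.50504075]
grip 0.2687631065947432 88.52322936058044 [-0.89552917  0.02462478  5.72948778] [0.05915019 0.29431279 0.06034935]
up 10.2167 0.26700076830623426 88.03113520145416 [-0.18023988  0.22565947 -2.37360599] [0.44898078 0.0514622  0.15998407]
```

View pics/held2.png

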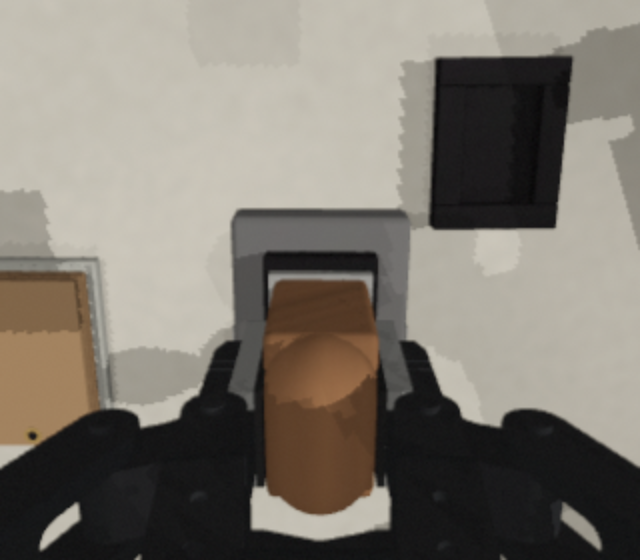

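The stamp is held upright, with the mount's top edge at full-picture ~(278–364, 186). The empty base is fully visible at ~(376–446, 109–194). I'll measure the base and the stamp's sideways offset in the hand.

Run:
```python
from fit import *
import pickle
from scipy.spatial.transform import Rotation as Ro
m,s=pickle.load(open("held.pkl","rb")); im=cv2.imread("pics/held.png")
cb=contour(im,lambda c:c.max(2)<70,(368,100,455,200)); q,e=fitc(m,cb,[.449,.141,-22.5],.078,.058,.012,0); print("base",q,e)
q2,e2=fitc(m,cb,[.449,.141,-22.5],.078,.058,.012); print("base top only",q2,e2)
g=cv2.GaussianBlur(cv2.cvtColor(im,cv2.COLOR_BGR2GRAY),(1,1),0).astype(float)
T=Ro.from_euler("xyz",s["tool_rot"],degrees=True).as_matrix()
L=[];Rr=[]
for r in range(196,228,2):
    d=np.diff(g[r]); l=268+np.argmin(d[268:290]); ri=352+np.argmax(d[352:374]); 
    f=lambda c:c-1+.5*0+ (lambda w:(w*np.arange(3)).sum()/w.sum())(np.abs(d[c-1:c+2]))+.5
    L.append((f(l),r)); Rr.append((f(ri),r))
for z in (-.026,-.038):
    tl=np.array([T.T@(ray(m,u,.16+z)-s["ee_pos"]) for u in L]); tr=np.array([T.T@(ray(m,u,.16+z)-s["ee_pos"]) for u in Rr])
    print(z,"y left",np.round(tl[:,1]*1e3,1),"\n right",np.round(tr[:,1]*1e3,1),"\n x",np.round(tl[::5,0]*1e3,1), "mid",np.median(tl[:,1]+tr[:,1])/2*1e3)
col=g[170:210,300:345].mean(1); d=np.diff(col); r=170+np.argmin(d)+.5; print("front edge rows",np.round(d).astype(int)); 
for z in(-.026,-.038): print(z,[round(float((T.T@(ray(m,(321,rr),.16+z)-s["ee_pos"]))[0]*1e3),1) for rr in (r-1,r,r+1)])
# base in tool frame relative to grasp location
print("tool y of tag/base offset: ", T.T@(np.r_[q[:2],0]-[.449,.141,0]))
```

```text
base [  0.44819554   0.14079543 -21.88158999] 0.3758387459803531
base top only [  0.44781325   0.13982893 -21.761021  ] 0.6881197085312813
-0.026 y left [-23.3 -23.3 -23.3 -23.3 -23.4 -23.4 -23.3 -23.3 -23.4 -23.3 -23.3 -23.3
 -23.4 -23.4 -23.4 -23.4] 
 right [24.3 24.3 24.3 24.4 24.4 24.4 24.4 24.2 24.2 24.3 24.2 24.2 24.2 24.3
 24.4 24.2] 
 x [28.6 23.  17.4 11.6] mid 0.4795040038235061
-0.038 y left [-25.1 -25.1 -25.1 -25.2 -25.2 -25.3 -25.1 -25.1 -25.2 -25.1 -25.1 -25.1
 -25.2 -25.2 -25.2 -25.3] 
 right [26.1 26.1 26.1 26.2 26.3 26.2 26.2 26.  26.  26.1 26.  26.  26.1 26.1
 26.2 26.1] 
 x [25.2 19.3 13.1  6.9] mid 0.488158750349515
front edge rows [  0   0   0   0   0   0   0   0   0   0   0   0   0 -66 -60  -4   1  14
  17   5   3   2   0   0   0   0   0   0   0   0   0   0   0   0 -31 -44
 -18   5   4]
-0.026 [35.9, 35.4, 34.8]
-0.038 [33.1, 32.5, 32.0]
tool y of tag/base offset:  [ 6.64471443e-04 -4.97480078e-04  1.60573423e-08]
```

Run:
```python
from h import *
x,y,yaw=.4574,-.1115,156.9
env.move_pose([x,y,.15],[180,0,yaw]); env.servo_line([x,y,.080],vel=.06); env.wait(.5)
def F(n=4):
    a=[];t=[]
    for _ in range(n): s=env.get_state(); a.append(s["wrist_force"]); t.append(s["ft_torque"]); env.wait(.02)
    return np.mean(a,0),np.mean(t,0),s
f0,t0,s=F(8); print("base",f0,t0,s["time"],s["ee_pos"],s["tool_rot"]); z=.080; log=[]
def step(dz,v):
    global z
    z-=dz; env.servo_line([x,y,z],vel=v); env.wait(.06); f,t,s=F(2); f=f-f0; log.append((round(z*1e3,2),round(f[2],2))); return f,t-t0,s
f=np.zeros(3)
while f[2]<1.8 and z>.040: f,t,s=step(.0007,.01)
for _ in range(12):
    if f[2]>13.8 or z<.040: break
    f,t,s=step(min(.0005,max(.0001,(15-f[2])/8e3*.7)),.005)
ts=s["time"]
for _ in range(5):
    env.wait(.16); f,t,s=F(2); print("hold",round(s["time"]-ts,2),np.round(f-f0,2),np.round(t-t0,3),s["ee_pos"],s["tool_rot"])
    if f[2]-f0[2]>18.5: break
env.servo_line([x,y,z+.006],vel=.012); env.servo_line([x,y,.16],vel=.08); print(log); f,t,s=F(4); print(s["time"],f-f0,s["opening"],s["grip_force"])
```

```text
base [ 0.10291895  0.22284736 -1.8730241 ] [0.01490999 0.00164256 0.01071565] 12.8917 [ 0.45741162 -0.11152217  0.08001172] [1.79999816e+02 2.66399369e-03 1.56896179e+02]
hold 0.19 [-3.01  0.15 14.9 ] [0.175 0.633 0.005] [ 0.45750931 -0.11153096  0.05838072] [-1.79999471e+02  1.84726990e-02  1.56905818e+02]
hold 0.38 [-2.9   1.25 14.61] [ 0.217  0.617 -0.017] [ 0.45751611 -0.11152969  0.05838176] [1.79998922e+02 1.87237290e-02 1.56901366e+02]
hold 0.58 [-3.65  0.06 15.26] [ 0.168  0.592 -0.018] [ 0.4575089  -0.11151899  0.05837466] [1.79998127e+02 1.76310696e-02 1.56900992e+02]
hold 0.77 [-3.81  0.64 14.45] [0.164 0.625 0.009] [ 0.45754604 -0.11154444  0.058394  ] [1.79998135e+02 2.26850824e-02 1.56899235e+02]
hold 0.96 [-3.92  0.7  14.15] [ 0.231  0.646 -0.008] [ 0.45749298 -0.11155377  0.05837808] [-1.79999266e+02  1.60999699e-02  1.56901896e+02]
[(79.3, np.float64(0.52)), (78.6, np.float64(0.43)), (77.9, np.float64(0.07)), (77.2, np.float64(0.61)), (76.5, np.float64(0.18)), (75.8, np.float64(-0.22)), (75.1, np.float64(-0.1)), (74.4, np.float64(-0.15)), (73.7, np.float64(0.18)), (73.0, np.float64(0.44)), (72.3, np.float64(0.17)), (71.6, np.float64(-0.24)), (70.9, np.float64(-0.08)), (70.2, np.float64(-0.68)), (69.5, np.float64(0.05)), (68.8, np.float64(-0.05)), (68.1, np.float64(0.64)), (67.4, np.float64(-0.1)), (66.7, np.float64(0.21)), (66.0, np.float64(0.8)), (65.3, np.float64(-0.02)), (64.6, np.float64(-0.15)), (63.9, np.float64(0.46)), (63.2, np.float64(0.59)), (62.5, np.float64(-0.25)), (61.8, np.float64(0.23)), (61.1, np.float64(0.4)), (60.4, np.float64(0.11)), (59.7, np.float64(3.36)), (59.2, np.float64(6.61)), (58.7, np.float64(9.74)), (np.float64(58.24), np.float64(12.28)), (np.float64(58.0), np.float64(13.4)), (np.float64(57.86), np.float64(14.31))]
27.5333 [0.15535569 0.01637514 0.08903554] 0.26684384773847175 88.39837968349457
```

Run:
```python
from fit import *
import pickle
env.servo_line([.4485,-.02,.16],vel=.15); env.wait(.25)
m=vision.camera_model("wrist"); im=vision.get_image("wrist"); s=env.get_state(); cv2.imwrite("pics/pr.png",im[:,:,::-1]); print(s["time"],s["wrist_force"])
pickle.dump(m,open("pr.pkl","wb"))
u=proj(m,[[.459,-.112,.0167]])[0]; print(u)
l,t=int(u[0]-60),int(u[1]-60); l=max(l,0);t=max(t,0)
R=[(rect(.459,-.112,-23.1,.09,.06,.0167),(0,0,255)),(rect(.459,-.112,-23.1,.046,.026,.0167),(0,255,0))]
a=overlay(im[:,:,::-1].copy(),m,[],(l,t,l+125,t+140),k=3); b=overlay(im[:,:,::-1].copy(),m,R,(l,t,l+125,t+140),k=3)
cv2.imwrite("pics/pr2.png",np.hstack([a,b]))
```

```text
28.6167 [ 0.0082501  -0.39298987 -2.29240625]
[236.6809333  237.10615667]
```

View pics/pr2.png

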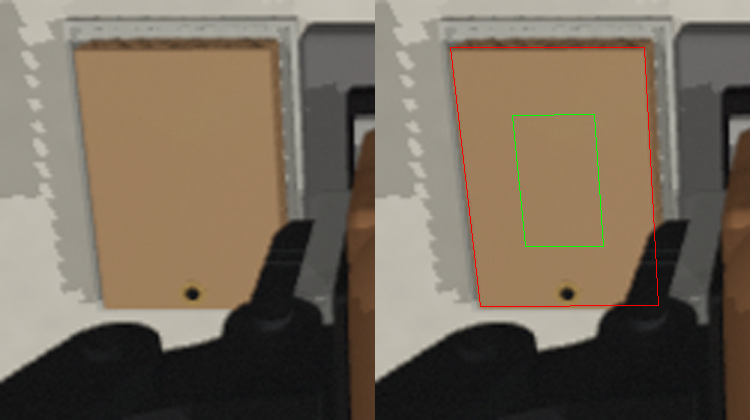

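No ink shows in the simulated picture, but the tag outline fit (z ≈ 16.7 mm, from touch) matches well. Pressing was even at 14–15 N for ~1 s. Next I'll return the stamp.

Run:
```python
from fit import *
import pickle
x,y,yaw=.4482,.1409,157.8
env.move_pose([x,y,.16],[180,0,yaw]); env.servo_line([x,y,.064],vel=.08); env.wait(.4)
def F(n=3):
    a=[]
    for _ in range(n): s=env.get_state(); a.append(s["wrist_force"]); env.wait(.02)
    return np.mean(a,0)
f0=F(6); z=.064; env.servo_line([x,y,.0525],vel=.02); env.wait(.15); z=.0525; log=[]; f=F()-f0; log.append((z,f.round(2)))
while f[2]<3 and z>.0488: z-=.0004; env.servo_line([x,y,z],vel=.008); env.wait(.08); f=F()-f0; log.append((round(z,4),f.round(2)))
print(log[0],log[-3:])
env.wait(.2); env.grip(.7); env.wait(.3); s=env.get_state(); print(s["opening"],s["wrist_force"])
env.servo_line([x,y,.20],vel=.1); env.wait(.3)
m=vision.camera_model("wrist"); im=vision.get_image("wrist")[:,:,::-1].copy(); pickle.dump(m,open("end.pkl","wb")); cv2.imwrite("pics/end.png",im)
print(env.get_state()["time"])
u=proj(m,[[.448,.141,.02]])[0].astype(int); l,t,r,b=u[0]-42,u[1]-55,u[0]+42,u[1]+50
q,e=fitc(m,contour(im,black,(l,t,r,b)),[.448,.141,-22],.078,.058,.012,0); print("base",q,e)
g,e=fitc(m,contour(im,grey,(u[0]-26,u[1]-33,u[0]+27,u[1]+35)),list(q),.068,.048,.024); print("mount",g,e)
R=[(rect(*q,.078,.058,.012),(0,0,255)),(rect(*g,.068,.048,.024),(0,255,0))]
cv2.imwrite("pics/end2.png",np.hstack([overlay(im,m,[],(l,t,r,b),4),overlay(im,m,R,(l,t,r,b),4)]))
```

```text
(0.0525, array([-0.05,  0.14,  0.01])) [(0.0509, array([ 0.06, -0.12,  0.  ])), (0.0505, array([ 0.19, -0.15,  0.14])), (0.0501, array([-2.48, -0.78,  6.83]))]
0.6989658919148856 [-0.593105    0.20831221 -0.87831394]
37.3167
base [  0.4482281    0.14067955 -21.92567077] 0.47966517276668197
mount [  0.44896779   0.14121206 -22.69397354] 0.3451701612545576
```

View pics/end2.png

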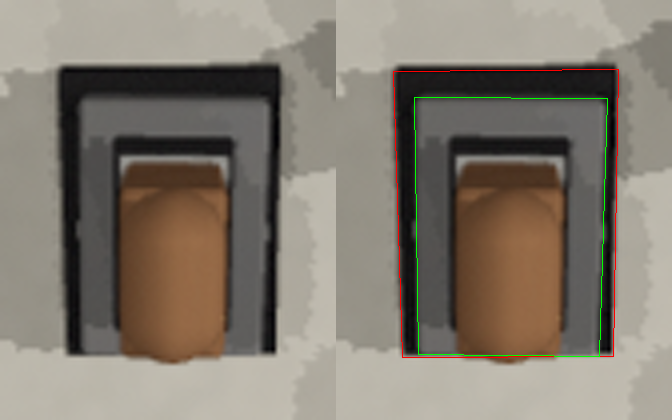

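The stamp sits flat on the rim: contact came at the same height as at the grasp, and it is centred within ~1 mm and parallel. The gripper is clear of it, so I'm handing in.

```bash
python3 -c "
from station import workorder
print(workorder.hand_in())"
```

```text
the job is handed in; nothing more can be done
None
```

The job is handed in: I pressed the top tag at 14–15 N for about 1 s and put the stamp back home on its base with the gripper clear, by about 37 s; the camera pictures show no ink, so the print itself is unconfirmed.

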